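Snap the food container's four lid clips shut, crosswise

TASK

Shut the lid of the large food container by snapping its four clips down over the rim. Work crosswise so the lid seats evenly: begin with any clip, do the one at the diagonally opposite corner next, then the remaining two in either order.

Things in the scene. Friction and masses are not known exactly. Their poses are not given: they have to be found in the camera images.
- container: Large closed food container, white, loose, about 1.3 kg, 156 mm wide (x), 226 mm long (y), long side across the robot's view, turned up to 0.6 rad. Origin: centre of its underside, z up; lid top 90 mm up. Four grey clips on the lid, one near each corner, two along each long side, all open at the start. Their hinges are at x = +-34, z = 94 mm, parallel to y, clip middles at y = +-78 mm.
- clip_front_left_pad (a point): Clip at the near left corner. Plate 40 wide, 50 long, 5 mm thick, hinged at its inner end, hook at the outer. Open it points outward and 0.7 rad (40 deg) up. Point: top of plate, mid-width, 34 mm from the hinge. x: hinge to free end; y: along hinge; z: square to plate, straight up when shut. Shut it lies level over the rim, top 96.5 mm above the worktop.
- clip_front_right_pad (a point): Clip at the near right corner, same size, point and axes as the near left one. Over-centre spring: a push straight down on the plate takes 6 to 12 N at first, then less; below about 0.35 rad it snaps shut by itself and stays; released sooner it springs open again.
- clip_back_left_pad (a point): Clip at the far left corner, diagonally opposite the near right one. Same size, spring, point and axes (x from hinge to free end, here away from the robot).
- clip_back_right_pad (a point): Clip at the far right corner, diagonally opposite the near left one. Same size, spring, point and axes (x from hinge to free end, here away from the robot).

How it is judged:
On the way, in this order (a step that is already met when the one before it is completed fails the run):
1. one clip is snapped down, the other three still open (((angle between clip_front_left_pad's own z axis and vertical below 0.12 rad and angle between each of clip_front_right_pad, clip_back_left_pad, clip_back_right_pad's own z axis and vertical above 0.35 rad) or (angle between clip_front_right_pad's own z axis and vertical below 0.12 rad and angle between each of clip_front_left_pad, clip_back_left_pad, clip_back_right_pad's own z axis and vertical above 0.35 rad) or (angle between clip_back_left_pad's own z axis and vertical below 0.12 rad and angle between each of clip_front_left_pad, clip_front_right_pad, clip_back_right_pad's own z axis and vertical above 0.35 rad) or (angle between clip_back_right_pad's own z axis and vertical below 0.12 rad and angle between each of clip_front_left_pad, clip_front_right_pad, clip_back_left_pad's own z axis and vertical above 0.35 rad))), for 0.2 s.
2. the clip at the opposite corner is down too, the other two still open (((angle between each of clip_front_left_pad, clip_back_right_pad's own z axis and vertical below 0.12 rad and angle between each of clip_front_right_pad, clip_back_left_pad's own z axis and vertical above 0.35 rad) or (angle between each of clip_front_right_pad, clip_back_left_pad's own z axis and vertical below 0.12 rad and angle between each of clip_front_left_pad, clip_back_right_pad's own z axis and vertical above 0.35 rad))), for 0.2 s.
3. a third clip is down (((angle between each of clip_front_right_pad, clip_back_left_pad, clip_back_right_pad's own z axis and vertical below 0.12 rad and angle between clip_front_left_pad's own z axis and vertical above 0.35 rad) or (angle between each of clip_front_left_pad, clip_back_left_pad, clip_back_right_pad's own z axis and vertical below 0.12 rad and angle between clip_front_right_pad's own z axis and vertical above 0.35 rad) or (angle between each of clip_front_left_pad, clip_front_right_pad, clip_back_right_pad's own z axis and vertical below 0.12 rad and angle between clip_back_left_pad's own z axis and vertical above 0.35 rad) or (angle between each of clip_front_left_pad, clip_front_right_pad, clip_back_left_pad's own z axis and vertical below 0.12 rad and angle between clip_back_right_pad's own z axis and vertical above 0.35 rad))), for 0.2 s.
4. all four clips are down (angle between each of clip_front_left_pad, clip_front_right_pad, clip_back_left_pad, clip_back_right_pad's own z axis and vertical below 0.12 rad), for 0.2 s.
At the end, for the whole second after the job is handed in: All four clips lie shut over the rim, each plate within 0.12 rad (7 degrees) of level (all of step 4); the robot touches nothing.
It fails at once if two clips at the same side or end are down while the other two are open ((angle between each of clip_front_left_pad, clip_front_right_pad's own z axis and vertical below 0.12 rad and angle between each of clip_back_left_pad, clip_back_right_pad's own z axis and vertical above 0.35 rad) or (angle between each of clip_back_left_pad, clip_back_right_pad's own z axis and vertical below 0.12 rad and angle between each of clip_front_left_pad, clip_front_right_pad's own z axis and vertical above 0.35 rad) or (angle between each of clip_front_left_pad, clip_back_left_pad's own z axis and vertical below 0.12 rad and angle between each of clip_front_right_pad, clip_back_right_pad's own z axis and vertical above 0.35 rad) or (angle between each of clip_front_right_pad, clip_back_right_pad's own z axis and vertical below 0.12 rad and angle between each of clip_front_left_pad, clip_back_left_pad's own z axis and vertical above 0.35 rad)).
It also fails if it takes over 43 s, if anything falls off the work surface, if the arm or the gripper's body presses on something with over 40 N, if the wrist force passes 120 N, or if a joint passes its speed limit or range.

ROBOT

A 6-joint arm with a two-finger parallel gripper is mounted at the origin on a cart in front of the work surface, level with it; the furniture and walls round the work are solid. World frame = base frame: x ahead of the robot, y to its left, z up, the work surface at z = 0. Lengths are in m, angles in rad, forces in N, time in s.
With the tool pointing down it reaches from about 0.425 to 0.95 m from the base axis. Payload 3.5 kg.
Tool frame: the origin (TCP) lies midway between the tips of the shut fingers; the grasp point (between the pads) lies 19 mm behind it; z points along the fingers, y is the direction in which the jaws open and shut (so a half turn about z gives the same grasp; the last joint's range is limited). The gripper opens to 85 mm and grips with 20 to 120 N. Pads are 22 mm wide; open, the fingers measure 114 mm over their backs; the gripper's body (76 mm by 85 mm) begins 54 mm behind the grasp point. The pads swing forward as they close: fully open they stand 13 mm farther back than shut.
Start: joints at [1.156, 0.286, 1.577, -0, 1.279, -0.15], TCP at [0.177, 0.651, 0.195] pointing down, gripper open.
Joint ranges: [-2.77, 2.77], [-0.9, 2.22], [0.21, 2.48], [-1.53, 4.67], [0.24, 2.81], [-2.84, 2.84]. Speed limits (rad/s): [2.79, 2.79, 3.14, 3.14, 3.14, 3.14].

INTERFACE

Orientations are given as a unit quaternion [x, y, z, w].
In Python, from plant import * gives the robot as it stands.
- The arm moves only by the shell command python3 -m jog 'ROWS' [FORCE]. ROWS is a JSON object of lists of equal length, an entry for each row: "travel": the shift along the world's x, y, z in mm, a list of three; "dr": the turn, a rotation vector about the world's x, y, z in degrees, a list of three; "jaw": the closure in counts, from 0 (fully open) to 255 (shut). In form: {"travel": [[x, y, z], ...], "dr": [[wx, wy, wz], ...], "jaw": [jaw, ...]}. A call has 1 to 5 rows; each row shifts and turns the commanded pose from where the row before left it; what a row does not reach is not made up. A row lasts 1/12 s, in which the tool goes at most 41.7 mm and 7.16 degrees, less where a joint would pass 70% of its speed; a pose out of reach is approached as far as the arm can. A call is refused whole if a number of a shift passes 41.7 or a number of a turn 7.16, either way. A call with a gripper value outside its range is refused whole. The fingers move at their own pace and stop on an object; FORCE is the grip in N (left out, the last holds). Time passes only in rows, so rows that do not move let the fingers close. It gives the time, the measured TCP pose, the force and the opening at its end, in the units of the state.
- get_state(): the state, without advancing time (a new reading comes with each control period).
- read_camera(name): name is "scene" or "top"; returns the picture (480x640x3 uint8, red, green, blue); there is no depth.
- camera_info(name): a dict with "K" (3x3 intrinsics, pixels), "R" (3x3) and "t" (3): a world point X has camera coordinates R X + t. Camera axes: x right, y down, z forward; pixel columns grow to the right and rows downward; lengths in m; the calibration is good to about 2 mm. A picture is of the moment at which its call begins. camera_info takes no time and is no camera call.
- sign_off(): hands the job in, once; it reports no verdict.
The state is a dict: "time": time; "qpos": joint angles; "dq": joint speeds; "joint_efforts": joint torques, N m; "eef_pos": TCP position; "tcp_rot": TCP orientation; "contact_force": force on the tool from outside, world axes, zero at the start; "wrist_torque": the same for the moment, N m; "opening": opening from 0.0 (shut) to 1.0 (fully open).
Only numpy, scipy, OpenCV 4.12 (cv2) and the standard library are available. Lean on these libraries where they do the work, as an engineer would, in place of code of your own. Each camera call takes 0.05 s, during which the arm holds its last target. There are 200 camera calls.

## Working session

There is one attempt and no reset: what is moved stays moved. The work goes in short steps, Python scripts to look and compute and a shell command to move; the robot and the scene stay as the last step left them, time stands still between calls to the robot, and variables do not carry over. Pictures are saved under pics/ and viewed, about 8 in all and at most 12, crops included, and the job is handed in when it is done.

```bash
mkdir -p pics; python3 - <<'E'
from plant import *
import cv2
for n in("top","scene"):
    cv2.imwrite(f"pics/{n}0.png",read_camera(n)[:,:,::-1]); c=camera_info(n); print(n,c)
print(get_state())
E
```

```text
top {'K': array([[491.87295225,   0.        , 313.02964259],
       [  0.        , 491.87295225, 242.53002952],
       [  0.        ,   0.        ,   1.        ]]), 'R': array([[ 0.01670692, -0.99967154,  0.01943451],
       [-0.99702789, -0.01811848, -0.07488059],
       [ 0.07520812, -0.01812573, -0.99700311]]), 't': array([0.0381771 , 0.56027921, 0.89341559])}
scene {'K': array([[459.44311404,   0.        , 310.7469574 ],
       [  0.        , 459.44311404, 244.13971888],
       [  0.        ,   0.        ,   1.        ]]), 'R': array([[ 0.74878554, -0.66269885,  0.01226572],
       [-0.3736269 , -0.43730289, -0.81802758],
       [ 0.54746977,  0.60794442, -0.5750482 ]]), 't': array([-0.40549006,  0.31479878,  0.54433184])}
{'time': 0.1, 'qpos': array([ 1.15600180e+00,  2.87116186e-01,  1.57802276e+00,  9.28604601e-06,
        1.27862095e+00, -1.50011331e-01]), 'dq': array([ 4.19166669e-05, -2.90127918e-04, -2.97039152e-03, -2.15875120e-03,
       -1.32981944e-03, -2.16279883e-04]), 'joint_efforts': array([ 4.68886665e-04, -4.07299697e+01, -2.93696934e+01, -1.30703065e-04,
        3.52464835e-03, -1.18670010e-05]), 'eef_pos': array([0.17634989, 0.65085999, 0.19396376]), 'tcp_rot': array([ 1.32006439e-01,  9.91248266e-01, -1.03945641e-03, -3.06234458e-04]), 'contact_force': array([-0.32130025,  1.17161876,  0.28390935]), 'wrist_torque': array([-0.00971901,  0.06679393, -0.02513737]), 'opening': 1.0031908113990349}
```

View pics/top0.png

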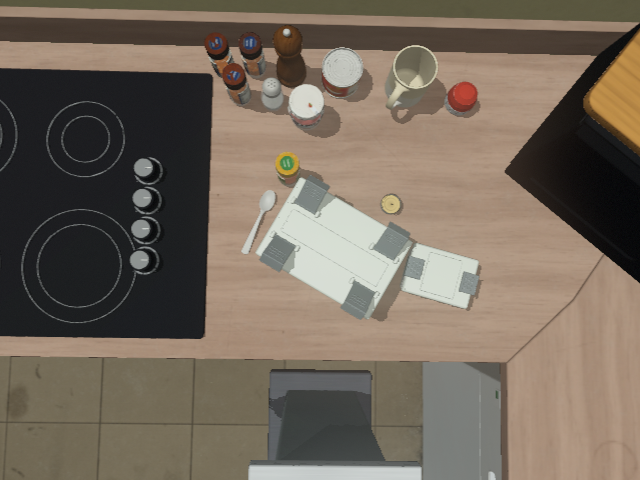

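View pics/scene0.png

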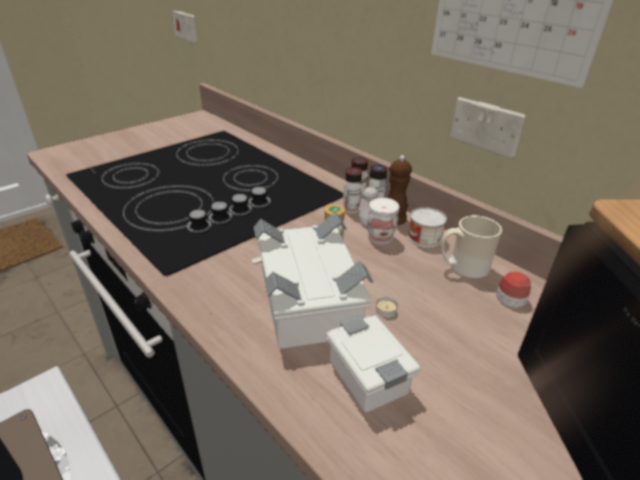

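```bash
cat >h.py <<'E'
from plant import *
import cv2, numpy as np
def ray(c,uv,z):
    R,t=c["R"],c["t"]; o=-R.T@t; d=R.T@np.linalg.solve(c["K"],[*uv,1.]); return o+d*(z-o[2])/d[2]
def clips():
    im=read_camera("top"); c=camera_info("top"); hsv=cv2.cvtColor(im,cv2.COLOR_RGB2HSV)
    m=cv2.inRange(hsv,(0,0,75),(179,45,175)); m[:165]=0;m[330:]=0;m[:,:245]=0;m[:,495:]=0
    m=cv2.morphologyEx(m,cv2.MORPH_OPEN,np.ones((5,5),np.uint8))
    n,_,s,ce=cv2.connectedComponentsWithStats(m)
    return im,c,[(s[i,4],ce[i]) for i in range(1,n) if s[i,4]>120]
E
python3 - <<'E'
from h import *
im,c,l=clips()
for a,p in l: print(a,p.round(1),ray(c,p,.112).round(4))
E
```

```text
893 [313.6 194.9] [0.6331 0.05   0.112 ]
855 [392.8 241.3] [ 0.5572 -0.0843  0.112 ]
907 [278.7 254.3] [0.532  0.1065 0.112 ]
377 [413.1 267.1] [ 0.5144 -0.1184  0.112 ]
348 [468.6 283. ] [ 0.4896 -0.2117  0.112 ]
860 [358.9 301.2] [ 0.4563 -0.0281  0.112 ]
```

```bash
python3 -m jog '{"travel":[[17.5,-27,0],[17.5,-27,0],[17.5,-27,0],[17.5,-27,0],[17.5,-27,0]],"dr":[[0,0,-6.5],[0,0,-6.5],[0,0,0],[0,0,0],[0,0,0]],"jaw":[255,255,255,255,255]}'
python3 -m jog '{"travel":[[17.5,-27,0],[17.5,-27,0],[17.5,-27,0],[17.5,-27,0],[17.5,-27,0]],"dr":[[0,0,0],[0,0,0],[0,0,0],[0,0,0],[0,0,0]],"jaw":[255,255,255,255,255]}'
python3 -m jog '{"travel":[[17.5,-27,0],[17.5,-27,0],[17.5,-27,0],[17.5,-27,0],[17.5,-27,0]],"dr":[[0,0,0],[0,0,0],[0,0,0],[0,0,0],[0,0,0]],"jaw":[255,255,255,255,255]}'
```

```text
time: 0.57
eef_pos: [0.2644, 0.515, 0.1947]
tcp_rot: [0.243, 0.97, -0.0, -0.0]
contact_force: [-0.8, -0.0, 0.3]
opening: 0.299
time: 0.98
eef_pos: [0.352, 0.38, 0.195]
tcp_rot: [0.243, 0.97, -0.0, -0.0]
contact_force: [0.7, -0.7, -0.2]
opening: -0.0
time: 1.4
eef_pos: [0.4395, 0.245, 0.195]
tcp_rot: [0.243, 0.97, -0.0, -0.0]
contact_force: [0.3, 0.8, -0.3]
opening: -0.002
```

```bash
python3 -m jog '{"travel":[[17.5,-27,0],[17.5,-27,0],[17.5,-27,0],[17.5,-27,0],[17.5,-27,0]],"dr":[[0,0,0],[0,0,0],[0,0,0],[0,0,0],[0,0,0]],"jaw":[255,255,255,255,255]}'
python3 -m jog '{"travel":[[0,0,-20],[0,0,-20],[0,0,-15],[0,0,0]],"dr":[[0,0,0],[0,0,0],[0,0,0],[0,0,0]],"jaw":[255,255,255,255]}'
python3 - <<'E'
from h import *
a=read_camera("top")[150:330,230:430];b=read_camera("scene")[190:370,220:420]
cv2.imwrite("pics/a1.png",cv2.resize(np.hstack([a,b]),(800,360))[:,:,::-1])
E
```

```text
time: 1.82
eef_pos: [0.527, 0.11, 0.195]
tcp_rot: [0.243, 0.97, -0.0, -0.0]
contact_force: [0.3, 1.6, 0.9]
opening: -0.003
time: 2.15
eef_pos: [0.5237, 0.111, 0.1359]
tcp_rot: [0.244, 0.97, -0.001, -0.004]
contact_force: [-0.6, -0.4, -1.2]
opening: 0.001
```

View pics/a1.png

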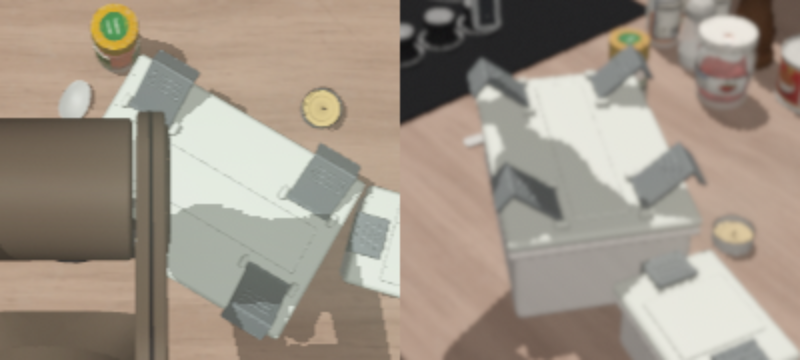

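```bash
python3 - <<'E'
from h import *
im=read_camera("scene"); c=camera_info("scene"); s=get_state(); print(s["eef_pos"],s["tcp_rot"],s["contact_force"])
for P in (s["eef_pos"],[.4507,-.0255,.12],[.5621,-.0883,.12],[.6387,.0475,.12]):
    q=c["K"]@(c["R"]@np.array(P)+c["t"]); print(q[:2]/q[2])
cv2.imwrite("pics/s2.png",im[:,:,::-1])
E
```

```text
[0.52696863 0.11159356 0.14090498] [2.43232954e-01 9.69967824e-01 1.03067539e-04 3.75012828e-04] [-0.11926509  0.17000245  0.86844855]
[264.15045168 218.26796151]
[278.46763448 282.75981333]
[358.23628981 272.63290079]
[333.75104351 221.12543046]
```

View pics/s2.png

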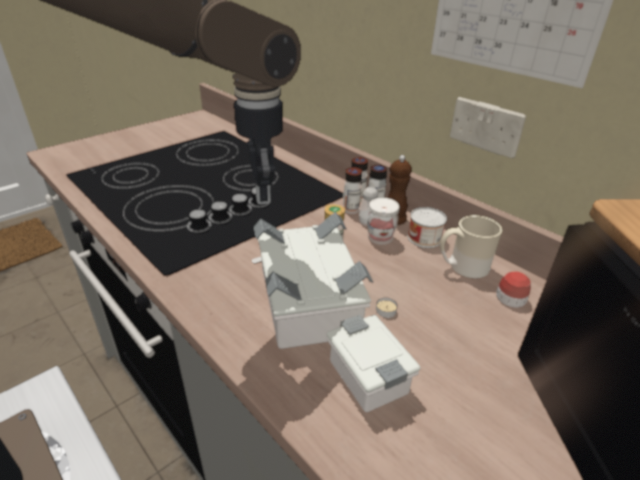

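```bash
python3 - <<'E'
import cv2
im=cv2.imread("pics/s2.png")[130:270,200:360]; cv2.imwrite("pics/s2z.png",cv2.resize(im,None,fx=4.2,fy=4.2,interpolation=2))
E
```

```text
(no output)
```

View pics/s2z.png

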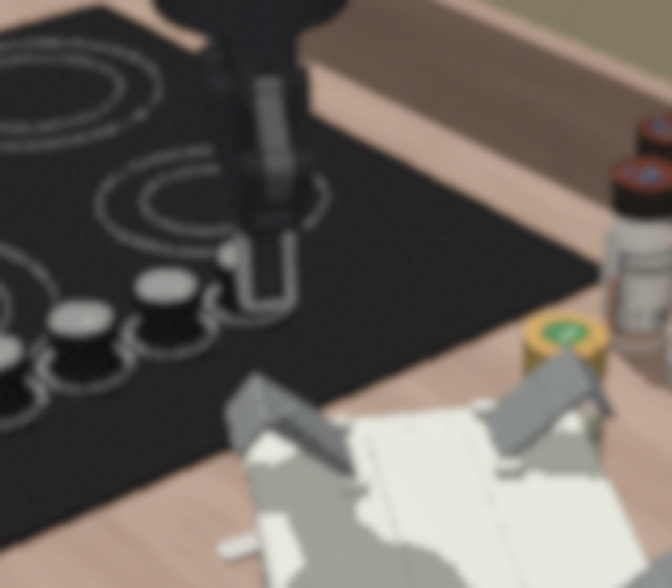

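```bash
python3 - <<'E'
import cv2,numpy as np
a=cv2.imread("pics/scene0.png");b=cv2.imread("pics/s2.png")
d=cv2.absdiff(a,b).max(2)[180:240,225:300]
for r in range(0,60,2): print(180+r,''.join('#' if v>40 else '+' if v>10 else '.' for v in d[r]))
E
```

```text
180 .....................................+++++.................................
182 ................................++++++++...................................
184 ...............................+++++++........+............................
186 ...............................++.++++++++++++.............................
188 ..............................+++########++##++............................
190 ...............................++########++##+.............................
192 ...............................+++######+.###++............................
194 ...............................+++.+++..+++##++............................
196 ..............................+####+++++.+.+#++............................
198 ..............................+#####++++.++.++.............................
200 ..............................+#####+++++++................................
202 ...............................+###########++..............................
204 ................................+++#++++++++...............................
206 ........................................................
[... 599 characters left out ...]
............................................................
224 ...........................................................................
226 ...........................................................................
228 ...........................................................................
230 .........................................+++++.............................
232 .........................................+++++++...........................
234 .............................................++++++........................
236 ................................................+++++......................
238 ....................................................++++...................
```

```bash
python3 -m jog '{"travel":[[0,0,-10],[0,0,-7],[0,0,0]],"dr":[[0,0,0],[0,0,0],[0,0,0]],"jaw":[255,255,255]}'
python3 -m jog '{"travel":[[0,0,-5],[0,0,0]],"dr":[[0,0,0],[0,0,0]],"jaw":[255,255]}'
python3 -m jog '{"travel":[[0,0,-5],[0,0,0]],"dr":[[0,0,0],[0,0,0]],"jaw":[255,255]}'
python3 - <<'E'
from h import *
im=read_camera("scene")
cv2.imwrite("pics/s3.png",cv2.resize(im[150:310,220:400],None,fx=3.3,fy=3.3,interpolation=2)[:,:,::-1])
E
```

```text
time: 2.55
eef_pos: [0.5256, 0.1116, 0.1218]
tcp_rot: [0.243, 0.97, -0.0, -0.001]
contact_force: [-0.4, 0.2, -0.2]
opening: -0.002
time: 2.72
eef_pos: [0.5261, 0.1115, 0.1174]
tcp_rot: [0.243, 0.97, -0.0, -0.001]
contact_force: [0.3, 0.3, -0.3]
opening: -0.001
time: 2.88
eef_pos: [0.5262, 0.1115, 0.1124]
tcp_rot: [0.243, 0.97, -0.0, -0.001]
contact_force: [0.2, 0.6, -1.2]
opening: 0.0
```

View pics/s3.png

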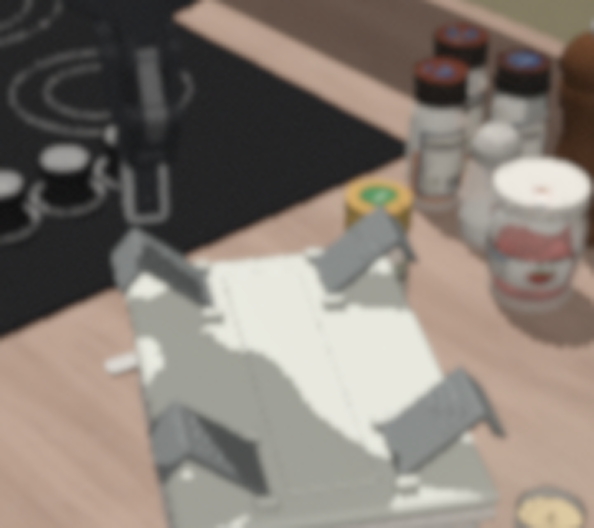

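```bash
python3 -m jog '{"travel":[[0,0,-5],[0,0,0]],"dr":[[0,0,0],[0,0,0]],"jaw":[255,255]}'
python3 -m jog '{"travel":[[0,0,-5],[0,0,0]],"dr":[[0,0,0],[0,0,0]],"jaw":[255,255]}'
python3 - <<'E'
from h import *
im=read_camera("scene")
cv2.imwrite("pics/s4.png",cv2.resize(im[170:270,220:340],None,fx=5,fy=5,interpolation=2)[:,:,::-1])
E
```

```text
time: 3.1
eef_pos: [0.5262, 0.1114, 0.1074]
tcp_rot: [0.243, 0.97, -0.0, -0.001]
contact_force: [-0.8, 0.2, -0.6]
opening: -0.0
time: 3.27
eef_pos: [0.526, 0.1114, 0.1022]
tcp_rot: [0.243, 0.97, -0.0, -0.001]
contact_force: [-0.1, 0.1, -0.7]
opening: -0.001
```

View pics/s4.png

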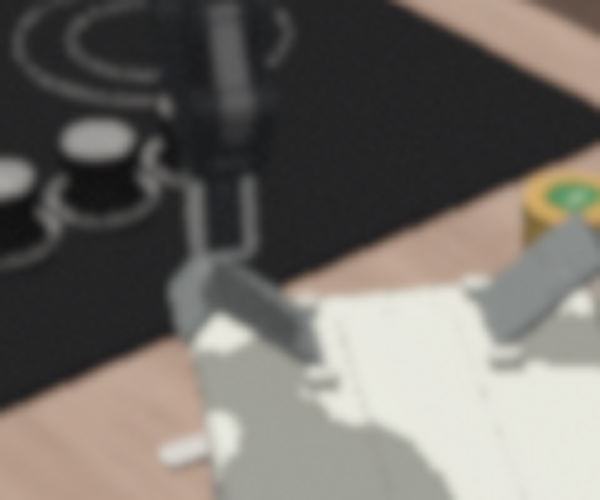

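```bash
python3 -m jog '{"travel":[[0,0,-5],[0,0,0]],"dr":[[0,0,0],[0,0,0]],"jaw":[255,255]}'
python3 -m jog '{"travel":[[0,0,-5],[0,0,0]],"dr":[[0,0,0],[0,0,0]],"jaw":[255,255]}'
python3 -m jog '{"travel":[[0,0,-5],[0,0,0]],"dr":[[0,0,0],[0,0,0]],"jaw":[255,255]}'
python3 - <<'E'
from h import *
im=read_camera("scene")
cv2.imwrite("pics/s5.png",cv2.resize(im[170:270,220:340],None,fx=5,fy=5,interpolation=2)[:,:,::-1])
E
```

```text
time: 3.48
eef_pos: [0.5261, 0.1115, 0.0974]
tcp_rot: [0.243, 0.97, -0.0, -0.001]
contact_force: [-0.9, 0.2, 0.3]
opening: -0.001
time: 3.65
eef_pos: [0.5261, 0.1115, 0.0922]
tcp_rot: [0.243, 0.97, -0.0, -0.001]
contact_force: [-0.0, 0.3, 0.0]
opening: 0.001
time: 3.82
eef_pos: [0.5246, 0.1125, 0.0889]
tcp_rot: [0.244, 0.97, 0.0, -0.003]
contact_force: [-7.7, 2.2, 10.0]
opening: 0.0
```

View pics/s5.png

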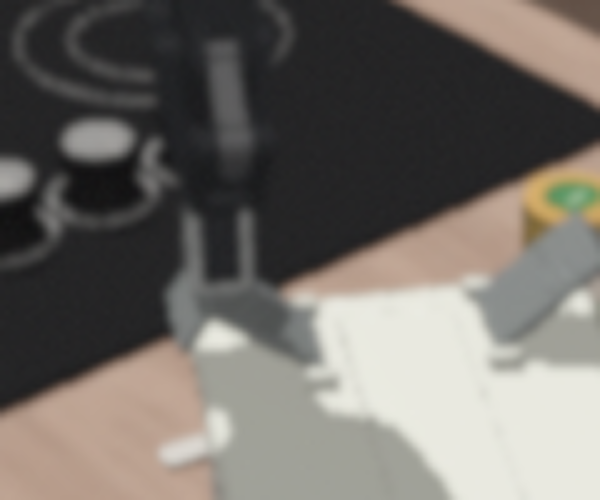

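```bash
python3 -m jog '{"travel":[[0,0,-4],[0,0,-4],[0,0,0]],"dr":[[0,0,0],[0,0,0],[0,0,0]],"jaw":[255,255,255]}'
python3 -m jog '{"travel":[[0,0,-4],[0,0,-3],[0,0,0]],"dr":[[0,0,0],[0,0,0],[0,0,0]],"jaw":[255,255,255]}'
```

```text
time: 4.12
eef_pos: [0.5271, 0.1119, 0.0806]
tcp_rot: [0.243, 0.97, 0.0, 0.001]
contact_force: [0.4, 1.4, 1.3]
opening: 0.003
time: 4.37
eef_pos: [0.5257, 0.1113, 0.0719]
tcp_rot: [0.243, 0.97, -0.0, -0.001]
contact_force: [0.7, -0.0, -0.2]
opening: -0.001
```

```bash
python3 -m jog '{"travel":[[0,0,25],[0,0,25],[0,0,25],[5,-28.5,0],[5,-28.5,0]],"dr":[[0,0,0],[0,0,0],[0,0,0],[0,0,0],[0,0,0]],"jaw":[255,255,255,255,255]}'
python3 -m jog '{"travel":[[5,-28.5,0],[5,-28.5,0],[5,-28.5,0],[5,-28.5,0],[5,-28.5,0]],"dr":[[0,0,0],[0,0,0],[0,0,0],[0,0,0],[0,0,0]],"jaw":[255,255,255,255,255]}'
python3 -m jog '{"travel":[[0,0,-25],[0,0,0]],"dr":[[0,0,0],[0,0,0]],"jaw":[255,255]}'
python3 - <<'E'
from h import *
im,c,l=clips()
for a,p in l: print(a,p.round(1),ray(c,p,.112).round(4),ray(c,p,.096).round(4))
s=read_camera("scene")
cv2.imwrite("pics/b1.png",cv2.resize(np.hstack([im[150:330,230:430],s[170:350,210:410]]),(800,360),interpolation=2)[:,:,::-1])
E
```

```text
time: 4.78
eef_pos: [0.5378, 0.0546, 0.1502]
tcp_rot: [0.242, 0.97, 0.0, 0.002]
contact_force: [0.2, -0.4, -0.2]
opening: -0.006
time: 5.2
eef_pos: [0.5612, -0.0895, 0.1474]
tcp_rot: [0.243, 0.97, -0.0, -0.001]
contact_force: [1.2, 0.2, 0.5]
opening: 0.001
time: 5.37
eef_pos: [0.5588, -0.0889, 0.1187]
tcp_rot: [0.245, 0.97, 0.0, -0.004]
contact_force: [-0.9, 0.3, -0.8]
opening: 0.001
766 [311.9 194. ] [0.6346 0.0528 0.112 ] [0.6374 0.0526 0.096 ]
2188 [375.1 260.9] [ 0.5237 -0.0547  0.112 ] [ 0.5243 -0.0571  0.096 ]
718 [277.7 253.1] [0.5338 0.1082 0.112 ] [0.5347 0.109  0.096 ]
162 [455.6 261.3] [ 0.5255 -0.19    0.112 ] [ 0.5262 -0.195   0.096 ]
443 [420.5 287.5] [ 0.4806 -0.1308  0.112 ] [ 0.4804 -0.1346  0.096 ]
```

View pics/b1.png

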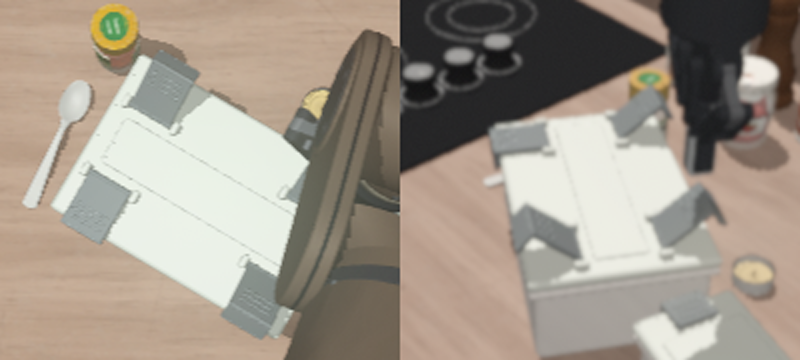

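```bash
python3 -m jog '{"travel":[[-2,1,-12],[0,0,-10],[0,0,-5],[0,0,-3],[0,0,0]],"dr":[[0,0,0],[0,0,0],[0,0,0],[0,0,0],[0,0,0]],"jaw":[255,255,255,255,255]}'
python3 -m jog '{"travel":[[0,0,-4],[0,0,-4],[0,0,0]],"dr":[[0,0,0],[0,0,0],[0,0,0]],"jaw":[255,255,255]}'
python3 -m jog '{"travel":[[0,0,-4],[0,0,0]],"dr":[[0,0,0],[0,0,0]],"jaw":[255,255]}'
python3 -m jog '{"travel":[[0,0,-4],[0,0,-4],[0,0,0]],"dr":[[0,0,0],[0,0,0],[0,0,0]],"jaw":[255,255,255]}'
```

```text
time: 5.88
eef_pos: [0.559, -0.0863, 0.0922]
tcp_rot: [0.243, 0.97, 0.0, -0.001]
contact_force: [0.2, -0.6, -0.5]
opening: 0.004
time: 6.13
eef_pos: [0.561, -0.0874, 0.0865]
tcp_rot: [0.243, 0.97, -0.0, 0.002]
contact_force: [-0.6, 0.2, 4.6]
opening: 0.002
time: 6.3
eef_pos: [0.5608, -0.0875, 0.0824]
tcp_rot: [0.243, 0.97, -0.0, 0.001]
contact_force: [0.7, -0.2, 4.8]
opening: 0.002
time: 6.55
eef_pos: [0.5586, -0.0867, 0.072]
tcp_rot: [0.243, 0.97, 0.0, -0.001]
contact_force: [-0.7, 0.2, -0.5]
opening: -0.001
```

```bash
python3 -m jog '{"travel":[[0,0,25],[0,0,25],[0,0,25],[-18,10,0],[-27,15.5,0]],"dr":[[0,0,0],[0,0,0],[0,0,0],[0,0,0],[0,0,0]],"jaw":[255,255,255,255,255]}'
python3 -m jog '{"travel":[[-27,15.5,0],[-27,15.5,0],[-10,6,0],[0,0,-25],[0,0,0]],"dr":[[0,0,0],[0,0,0],[0,0,0],[0,0,0],[0,0,0]],"jaw":[255,255,255,255,255]}'
python3 - <<'E'
from h import *
s=read_camera("scene"); im=read_camera("top")
cv2.imwrite("pics/b2.png",cv2.resize(np.hstack([im[150:330,230:430],s[170:350,210:410]]),(800,360),interpolation=2)[:,:,::-1])
E
```

```text
time: 6.97
eef_pos: [0.5161, -0.0625, 0.1498]
tcp_rot: [0.244, 0.97, -0.0, 0.002]
contact_force: [-1.3, 0.4, -0.4]
opening: 0.001
time: 7.38
eef_pos: [0.4464, -0.023, 0.1189]
tcp_rot: [0.243, 0.97, 0.0, -0.004]
contact_force: [-1.2, -0.2, -0.5]
opening: -0.002
```

View pics/b2.png

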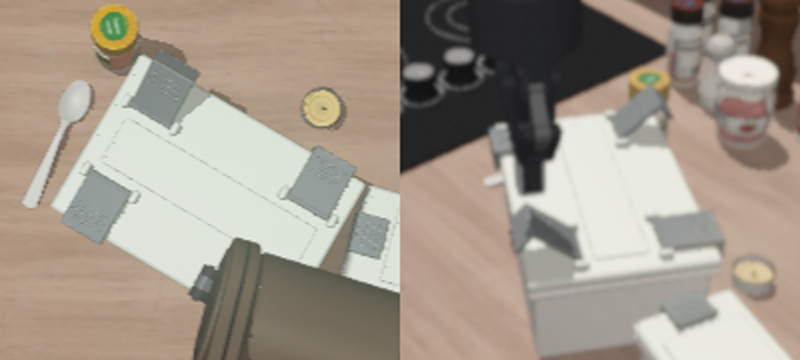

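```bash
python3 -m jog '{"travel":[[0,0,-12],[0,0,-10],[0,0,-5],[0,0,-3],[0,0,0]],"dr":[[0,0,0],[0,0,0],[0,0,0],[0,0,0],[0,0,0]],"jaw":[255,255,255,255,255]}'
python3 -m jog '{"travel":[[0,0,-4],[0,0,-4],[0,0,0]],"dr":[[0,0,0],[0,0,0],[0,0,0]],"jaw":[255,255,255]}'
python3 -m jog '{"travel":[[0,0,-4],[0,0,0]],"dr":[[0,0,0],[0,0,0]],"jaw":[255,255]}'
python3 -m jog '{"travel":[[0,0,-4],[0,0,-4],[0,0,0]],"dr":[[0,0,0],[0,0,0],[0,0,0]],"jaw":[255,255,255]}'
```

```text
time: 7.9
eef_pos: [0.4503, -0.0246, 0.0926]
tcp_rot: [0.243, 0.97, 0.0, -0.001]
contact_force: [-0.1, -0.2, 0.1]
opening: 0.002
time: 8.15
eef_pos: [0.4511, -0.0245, 0.0862]
tcp_rot: [0.243, 0.97, 0.0, 0.0]
contact_force: [-0.1, -0.4, 3.3]
opening: 0.001
time: 8.32
eef_pos: [0.4519, -0.0248, 0.0822]
tcp_rot: [0.243, 0.97, 0.0, 0.002]
contact_force: [1.6, 0.4, 2.4]
opening: 0.001
time: 8.57
eef_pos: [0.4496, -0.0243, 0.0719]
tcp_rot: [0.243, 0.97, -0.0, -0.001]
contact_force: [-0.7, 0.3, -0.3]
opening: 0.001
```

```bash
python3 -m jog '{"travel":[[0,0,25],[0,0,25],[0,0,25],[20,8,0],[33,13,0]],"dr":[[0,0,0],[0,0,0],[0,0,0],[0,0,0],[0,0,0]],"jaw":[255,255,255,255,255]}'
python3 -m jog '{"travel":[[33,13,0],[33,13,0],[33,13,0],[33,13,0],[0,0,0]],"dr":[[0,0,0],[0,0,0],[0,0,0],[0,0,0],[0,0,0]],"jaw":[255,255,255,255,255]}'
python3 -m jog '{"travel":[[0,0,-25],[0,0,0]],"dr":[[0,0,0],[0,0,0]],"jaw":[255,255]}'
python3 -m jog '{"travel":[[0,0,-12],[0,0,-10],[0,0,-5],[0,0,-3],[0,0,0]],"dr":[[0,0,0],[0,0,0],[0,0,0],[0,0,0],[0,0,0]],"jaw":[255,255,255,255,255]}'
python3 -m jog '{"travel":[[0,0,-4],[0,0,-4],[0,0,0]],"dr":[[0,0,0],[0,0,0],[0,0,0]],"jaw":[255,255,255]}'
python3 -m jog '{"travel":[[0,0,-4],[0,0,0]],"dr":[[0,0,0],[0,0,0]],"jaw":[255,255]}'
python3 -m jog '{"travel":[[0,0,-4],[0,0,-4],[0,0,0]],"dr":[[0,0,0],[0,0,0],[0,0,0]],"jaw":[255,255,255]}'
```

```text
time: 8.98
eef_pos: [0.5036, -0.0041, 0.1498]
tcp_rot: [0.244, 0.97, -0.0, 0.001]
contact_force: [0.6, -0.6, -0.3]
opening: -0.003
time: 9.4
eef_pos: [0.6391, 0.0502, 0.1455]
tcp_rot: [0.243, 0.97, 0.0, -0.0]
contact_force: [-1.0, -0.2, -0.4]
opening: 0.001
time: 9.57
eef_pos: [0.6324, 0.0488, 0.1174]
tcp_rot: [0.243, 0.97, -0.001, -0.005]
contact_force: [-1.5, -0.2, -1.4]
opening: -0.002
time: 9.98
eef_pos: [0.635, 0.0483, 0.0926]
tcp_rot: [0.243, 0.97, -0.0, -0.001]
contact_force: [-0.0, -0.7, 0.1]
opening: -0.005
time: 10.23
eef_pos: [0.637, 0.0482, 0.0868]
tcp_rot: [0.243, 0.97, 0.0, 0.002]
contact_force: [-0.8, 0.2, 4.9]
opening: 0.002
time: 10.4
eef_pos: [0.637, 0.0483, 0.0827]
tcp_rot: [0.243, 0.97, 0.0, 0.002]
contact_force: [-0.0, -0.6, 3.4]
opening: -0.003
time: 10.65
eef_pos: [0.6348, 0.0486, 0.0722]
tcp_rot: [0.243, 0.97, -0.0, -0.001]
contact_force: [0.0, 0.3, -0.3]
opening: 0.001
```

Raise and retreat to the left, then check.

```bash
python3 -m jog '{"travel":[[0,0,25],[0,0,25],[0,0,25],[0,0,30],[-10,30,10]],"dr":[[0,0,0],[0,0,0],[0,0,0],[0,0,0],[0,0,0]],"jaw":[255,255,255,255,255]}'
python3 -m jog '{"travel":[[-20,30,0],[-20,30,0],[-20,30,0],[-20,30,0],[-20,30,0]],"dr":[[0,0,0],[0,0,0],[0,0,0],[0,0,0],[0,0,0]],"jaw":[255,255,255,255,255]}'
python3 -m jog '{"travel":[[-20,30,0],[-20,30,0],[0,0,0],[0,0,0]],"dr":[[0,0,0],[0,0,0],[0,0,0],[0,0,0]],"jaw":[255,255,255,255]}'
python3 - <<'E'
from h import *
s=read_camera("scene"); im=read_camera("top")
cv2.imwrite("pics/b3.png",cv2.resize(np.hstack([im[150:330,230:430],s[170:350,210:410]]),(800,360),interpolation=2)[:,:,::-1])
E
```

```text
time: 11.07
eef_pos: [0.6284, 0.0749, 0.1924]
tcp_rot: [0.246, 0.969, -0.0, 0.003]
contact_force: [0.8, 0.3, 0.4]
opening: 0.003
time: 11.48
eef_pos: [0.5234, 0.2295, 0.1869]
tcp_rot: [0.244, 0.97, -0.001, -0.001]
contact_force: [0.6, 0.4, 0.3]
opening: -0.001
time: 11.82
eef_pos: [0.4837, 0.2896, 0.1871]
tcp_rot: [0.242, 0.97, -0.001, -0.001]
contact_force: [-1.2, -0.0, 0.4]
opening: -0.001
```

View pics/b3.png

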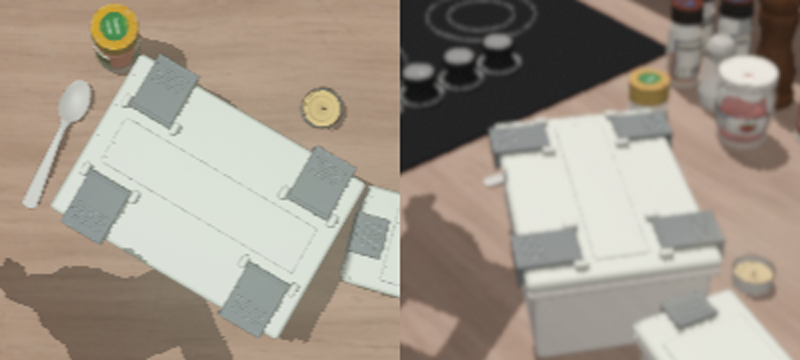

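All four clips lie flat in both views, and the arm is clear of the container.

```bash
python3 -c "
from plant import *
sign_off()"
```

```text
the job is handed in; nothing more can be done
```

All four clips are shut, and the job was handed in at about 12 s of the 43 s allowed. I pressed them crosswise with the closed fingers: near left, far right, near right, far left.

**Last checks:** The final top and scene pictures show all four clips lying flat. The arm is clear to the left and reads only force noise (about 1 N). The plate angles were judged from the pictures, not measured.
- **First two clips:** Each was also seen shut in a picture before the third was pressed.
- **Last two clips:** While I was pressing them, I relied on the push force falling to zero. Only the final picture shows them.

**Disagreement:** In the scene camera the fingertips appeared about 28 mm higher than the reported TCP. I therefore came down slowly on the first clip until I felt contact, at a reported height of about 0.089 m. That matched the camera, and I used the same heights for the other three. The highest contact force I read was about 13 N.

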